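# Stop, vent and open the vacuum blender

### The job

The vacuum blender has finished and its jar is still under vacuum: press the red stop key fully down and let it come up, then press the blue vent key the same way, leaving the green start key alone. Then unscrew the tight cap anticlockwise until its threads let go, keeping the jar seated in the base, lift the cap straight off and finish still holding it in the gripper, level and centred about 2 cm clear above the open jar so that it can drip back into it. Leave the mug, teaspoon, tumbler and apple where they are.

Things in the scene. Friction and masses are not known exactly. Their poses are not given: they have to be found in the camera images.
- blender: Cream motor base, 150 mm deep (x) by 224 mm wide (y), fixed. Origin: centre of its underside on the worktop; x to its back, y to its left seen from the front. Left half: raised head, top 60 mm up, 128 mm square, centred at y = +45 mm, with the jar's socket. Right half: dark panel 43 mm up, three round keys in a line along x at y = -78 mm: green in front, red in the middle, blue at the back.
- stop_key_top (a point): Centre of the top face of the red stop key (white square on it), 26 mm across, 50 mm above the worktop, proud of the panel by 7 mm. Moves with the key.
- vent_key_top (a point): Centre of the top face of the blue vent key (white ring on it), same size and height, 38 mm behind the red key.
- start_key_top (a point): Centre of the top face of the green start key (white triangle on it), same size and height, 38 mm in front of the red key. Not to be pressed.
- stop_key (a joint): Downward travel of the red key: 0 up, 0.005 m fully down. A spring returns it: about 1.5 N to start, 5 N at the bottom.
- vent_key (a joint): The same for the blue key.
- start_key (a joint): The same for the green key.
- jar: Brushed-steel blending jar, 85 mm across, 105 mm to its lip, about 0.5 kg. Origin: centre of its underside; z up, x like the base's. Its square foot sits 14 mm deep in the base's socket, which keeps it from turning (0.03 rad of play), but it lifts out if pulled up. The shoulder rises from 62 mm up to the neck (47 mm across) at 79 mm. The neck carries four threads, each 48 degrees long.
- jar_mouth (a point): Centre of the jar's lip (the mouth is 41 mm across, the lip 47 mm), 105 mm above the jar's origin, 151 mm above the worktop when seated; z up.
- cap: Black ribbed twist-off cap, 64 mm across, 23.5 mm high, 0.09 kg, gripped on its round side. Origin: centre of its lower edge; z up. Tight, the lower edge is 14.5 mm below the jar's lip and x is within 0.1 rad of the jar's; a white line on top points to -x. Four lugs hook under the threads; turning takes 0.5 to 1.1 N m. It is clear of the jar when its lower edge is above the lip.
- cap_top (a point): Centre of the cap's top, 23.5 mm above its origin, 160 mm above the worktop when tight. Turned anticlockwise seen from above, the cap rises 2 mm per rad; the threads let go after 0.7 to 0.9 rad of turn, and a hard stop follows at about 1.35 rad. Between 0.9 and 1.25 rad it lifts straight off. The cap is tight: grip it firmly, 40 N or more.
- mug: Dark mug, 90 mm across, standing on the worktop to the left. Leave alone.
- teaspoon_a: Steel teaspoon, 130 mm long, lying on the worktop to the left. Leave alone.
- tumbler: Glass tumbler, 76 mm across, 86 mm high, standing on the worktop to the left. Leave alone.
- apple: Apple, 80 mm across, on the worktop to the left. Leave alone.
- socket (a point): Centre of the floor of the jar's socket in the base, 46 mm above the worktop; the seated jar's origin lies here. Wall cabinets overhang the back of the worktop from 0.5 m above it: their doors stand at x = 0.58 m and their handles reach out to x = 0.55 m, so keep a tall wrist in front of that.
- gasket (a joint): Spring-out of the gasket inside the cap (m): about 0.0006 squeezed with the cap tight, where it pushes cap and jar apart with some 20 N; grows as the cap is unscrewed and jumps to 0.003, fully out, when the threads let go.
Not all that is in view belongs to the job. Leave any purple look-alike of the cap alone.

How it is judged (in metres and radians):
On the way, in this order (a step that is already met when the one before it is completed fails the run):
1. the red stop key is pressed down, the other keys up, the cap still tight (value of joint stop_key above 0.0038 m and value of joint each of vent_key, start_key below 0.002 m and angle between the x axis of cap and the x axis of jar, either way round below 0.3 rad), for 0.05 s.
2. then the blue vent key is pressed down, the other keys up, the cap still tight (value of joint vent_key above 0.0038 m and value of joint each of stop_key, start_key below 0.002 m and angle between the x axis of cap and the x axis of jar, either way round below 0.3 rad), for 0.05 s.
3. then the cap is turned out of its threads while the jar stays seated and braced by the base (angle between the x axis of cap and the x axis of jar, either way round above 0.7 rad and angle between the x axis of blender and the x axis of jar, either way round below 0.12 rad and z of jar in the frame of socket below 0.005 m), for 0.05 s.
At the end, for the whole second after the job is handed in: The fingers hold the cap still and level (within 11 degrees), its lower edge 6 to 45 mm above the jar's lip and its centre within 20 mm of the mouth's axis, touching neither jar nor base; the jar stands seated and upright in its socket; all keys are up (z of cap in the frame of jar_mouth between 0.006 and 0.045 m and horizontal distance between cap and jar_mouth below 0.02 m and angle between cap's own z axis and vertical below 0.2 rad and contact force between cap and the fingers above 2 N and contact force between cap and jar below 0.1 N and contact force between cap and blender below 0.1 N and linear speed of each of cap, jar below 0.02 m/s and z of jar in the frame of socket below 0.005 m and angle between jar's own z axis and vertical below 0.05 rad and horizontal distance between jar and socket below 0.006 m and value of joint each of stop_key, vent_key, start_key below 0.002 m); the arm keeps its last pose, push and grip.
It fails at once if the green start key is pressed (value of joint start_key above 0.0025 m).
It fails at once if the jar is lifted out of its seat or tipped (z of jar in the frame of socket above 0.009 m or angle between jar's own z axis and vertical above 0.12 rad).
It fails at once if the mug, teaspoon, tumbler or apple is shifted by more than 3 cm (distance of any of mug, teaspoon_a, tumbler, apple from where it was at the start of the episode above 0.03 m).
It also fails if it takes over 54 s, if anything falls off the work surface, if the arm or the gripper's body presses on something with over 40 N, if the wrist force passes 120 N, or if a joint passes its speed limit or range.

### The arm

A 6-joint arm with a two-finger parallel gripper is mounted at the origin on a cart in front of the work surface, level with it; the furniture and walls round the work are solid. World frame = base frame: x ahead of the robot, y to its left, z up, the work surface at z = 0. Lengths are in m, angles in degrees, forces in N, time in s.
With the tool pointing down it reaches from about 0.375 to 0.9 m from the base axis. Payload 3.1 kg.
Tool frame: the origin (TCP) lies on the centre line of the jaws, within the pads' length; the fingertips stand 17 mm ahead of it and the grasp point (between the pads) lies 2 mm behind it; z points along the fingers, y is the line along which they close (so a half turn about z gives the same grasp; the last joint's range is limited). The gripper opens to 87 mm and grips with 3 to 60 N. Pads are 19 mm wide; open, the fingers measure 117 mm over their backs; the gripper's body (75 mm by 190 mm) begins 51 mm behind the grasp point.
Start: joints at [-86.03, 30.224, 82.088, -0, 67.689, -10.227], TCP at [0.153, -0.606, 0.212] pointing down, gripper open.
Joint ranges: [-176.69, 176.69], [-43.24, 126.21], [12.49, 139.97], [-82, 262], [0, 151.66], [-163.58, 163.58]. Speed limits (degrees/s): [159.86, 159.86, 180, 180, 180, 180].

### API

Orientations are given as a 3x3 rotation matrix whose columns are the frame's x, y, z axes.
In Python, from rig import bot, imaging, finder gives the robot as it stands. The module is installed in compiled form; this text tells all that it offers.
- The arm moves only by the tool play_rows, never from a script. Its argument "motion" is a list that holds one entry, the list of rows, each a list of 6 numbers: the shift along the tool's x, y, z in parts of the range, where 1.0 means 80 cm, then the turn, a rotation vector about the tool's x, y, z in parts of the range, where 1.0 means pi rad. In form: [[[dx, dy, dz, wx, wy, wz], ...]]. A call has 1 to 8 rows; each row is the pose to reach, as a shift and turn from the pose commanded when the call began, along the tool's axes at that moment; what a row does not reach only later rows make up. A row lasts 1/12 s, in which the tool goes at most 41.7 mm and 7.16 degrees, less where a joint would pass 70% of its speed; a pose out of reach is approached as far as the arm can. Shift and turn numbers lie between -1 and 1, and a call with a number outside is refused. A call with a gripper value outside its range is refused whole. "fingers" is the finger opening in m, from 0 to 0.087, set as the call begins (left out, the last holds). The fingers move at their own pace and stop on an object; the grip force is fixed at half the most. Time passes only in rows, so rows that repeat a pose let the fingers close. It gives the time, the measured TCP pose, the force, the opening and the grip force at its end, in the units of the state.
- bot.read_state(): the state, without advancing time (a new reading comes with each control period).
- imaging.capture(name): name is "scene" or "top"; returns a dict with "frame" (420x560x3 uint8, red, green, blue), "camera_matrix" (3x3 intrinsics, pixels), "k1" (the pictures are not rectified: a ray, as slopes to the right and down, at radius r is drawn at 1 + k1 r^2 times it, then the intrinsics apply), "R" (3x3) and "t" (3): a world point X has camera coordinates R X + t. Camera axes: x right, y down, z forward; pixel columns grow to the right and rows downward; lengths in m; the calibration is good to about 2 mm. A picture is of the moment at which its call begins. There is no depth.
- bot.hand_in(): hands the job in; it is judged then, once.
Trained networks look in the newest picture that a camera, given by its name, has taken for a name from the list of things; names that differ only in an ending like _2 or _b are one class to them, and where a whole thing is asked for, a point or a joint stands for the part that bears it (a point fixed in the world has none). Each returns a list of dicts, best first, with "confidence" (0 to 1); they miss things now and then, are a little off and sometimes report something else, mostly with a low value. They report only what shows in the picture. A call takes as long as a camera call. They do not tell look-alikes from the thing itself.
- finder.recognise(camera, name): "at" ([x, y, z] in m, in world coordinates, good to about 4 mm: the middle of the surface that is visible of it).
- finder.outline_of(camera, name): "pixels" (420x560 bool, what is visible of it).
The state is a dict: "time_s": time; "joint_positions": joint angles; "qvel": joint speeds; "tau": joint torques, N m; "position": TCP position; "tcp_rot": TCP orientation; "force": force on the tool from outside, world axes, zero at the start; "moment": the same for the moment, N m; "opening": opening from 0.0 (shut) to 1.0 (fully open); "grasp_force": force on a finger pad.
Only numpy, scipy, OpenCV 4.12 (cv2) and the standard library are available. Lean on these libraries where they do the work, as an engineer would, in place of code of your own. Each camera call takes 0.05 s, during which the arm holds its last target. There are 200 camera calls.

## Working session

There is one attempt and no reset: what is moved stays moved. The work goes in short steps, Python scripts to look and compute and a tool call to move; the robot and the scene stay as the last step left them, time stands still between calls to the robot, and variables do not carry over. Pictures are saved under pics/ and viewed, at most 10 in all, crops included, and the job is handed in when it is done.

Besides the shell and the picture viewer there is one more tool, called after ">>>" as name(argument=value, ...) on one line, values as JSON. play_rows: Moves the arm, as the interface text tells. Its arguments: {"type":"object","properties":{"motion":{"type":"array"},"fingers":{"type":"number"}},"required":["motion"]}

```bash
mkdir -p pics; cat > h.py <<'E'
import numpy as np, cv2
from rig import bot, imaging, finder
np.set_printoptions(precision=4, suppress=True)
def ray(c,u,v):
    K=np.array(c["camera_matrix"]);k1=c["k1"]
    d=np.array([(u-K[0,2])/K[0,0],(v-K[1,2])/K[1,1]]);s=d.copy()
    for _ in range(20): s=d/(1+k1*(s@s))
    R=np.array(c["R"]);t=np.array(c["t"])
    o=-R.T@t; return o,R.T@np.array([s[0],s[1],1])
def onz(c,u,v,z):
    o,d=ray(c,u,v); return o+d*(z-o[2])/d[2]
def proj(c,X):
    p=np.array(c["R"])@np.array(X)+np.array(c["t"]);s=p[:2]/p[2];s=s*(1+c["k1"]*(s@s))
    K=np.array(c["camera_matrix"]);return np.array([K[0,0]*s[0]+K[0,2],K[1,1]*s[1]+K[1,2]])
E
python3 - <<'E'
from h import *
s=bot.read_state()
for k,v in s.items(): print(k,np.array(v).tolist())
ims=[]
for n in("top","scene"):
    c=imaging.capture(n); cv2.imwrite(f"pics/{n}0.png",c["frame"][:,:,::-1])
    for o in("stop_key_top","vent_key_top","start_key_top","cap_top","cap","jar","blender"):
        print(n,o,[(np.array(r["at"]).round(4).tolist(),round(r["confidence"],2),proj(c,r["at"]).round().tolist()) for r in finder.recognise(n,o)[:3]])
E
```

```text
time_s 0.0
joint_positions [-86.02862284745028, 30.279107203040116, 82.1568717143332, -0.0009579281246393219, 67.68949929379629, -10.225666038858972]
qvel [0.017170900384720758, -0.03435015594858337, 0.11444183487721149, -0.04528338063912535, 0.051854111258098294, -0.06780978709023065]
tau [-9.6989635949285e-05, -44.00462508201599, -17.659170627593994, 0.06320634623989463, 0.058440567227080464, -0.00017238682630704716]
position [0.15327310114714887, -0.6051268574618085, 0.21086746134244616]
tcp_rot [[0.969456478348842, 0.24526334553506404, -0.00016710598220697582], [0.2452631179566508, -0.9694540909855016, 0.0021836761795176064], [0.0003735741472749975, -0.0021579639530746406, -0.9999976018140913]]
force [-0.36411347104652403, -0.3489817355318891, -0.7427817524249982]
moment [-0.020207244499606515, -0.003958973623005452, 0.003685243157763014]
grasp_force 0.0
opening 1.000927184825318
top stop_key_top [([0.4718, -0.2653, 0.1585], 0.71, [333.0, 214.0]), ([0.449, -0.2425, 0.1121], 0.64, [324.0, 222.0])]
top vent_key_top []
top start_key_top [([0.4391, -0.3896, 0.0434], 0.62, [363.0, 226
[... 275 characters left out ...]
]), ([0.3765, -0.5069, 0.0218], 0.83, [394.0, 245.0]), ([0.446, -0.0876, 0.0217], 0.52, [277.0, 223.0])]
top jar [([0.454, -0.2406, 0.1146], 0.62, [323.0, 220.0]), ([0.4718, -0.2643, 0.1575], 0.18, [332.0, 214.0])]
top blender [([0.4677, -0.3294, 0.0439], 0.57, [346.0, 218.0])]
scene stop_key_top []
scene vent_key_top []
scene start_key_top []
scene cap_top [([0.4593, -0.2513, 0.1582], 0.68, [310.0, 178.0]), ([0.4347, -0.0767, 0.0237], 0.61, [285.0, 239.0])]
scene cap [([0.4629, -0.2519, 0.1614], 0.74, [309.0, 177.0]), ([0.435, -0.072, 0.0244], 0.52, [284.0, 240.0])]
scene jar [([0.4588, -0.2372, 0.1014], 0.58, [307.0, 196.0])]
scene blender [([0.463, -0.2023, 0.0379], 0.61, [299.0, 216.0])]
```

```bash
python3 - <<'E'
import cv2
a=cv2.imread("pics/top0.png");b=cv2.imread("pics/scene0.png")
cv2.imwrite("pics/c1.png",cv2.resize(a[170:300,240:430],None,fx=4.2,fy=4.2,interpolation=cv2.INTER_CUBIC)[:600])
E
```

```text
(no output)
```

View pics/scene0.png

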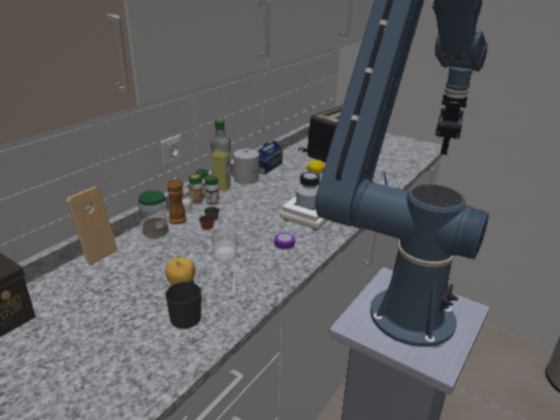

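View pics/c1.png

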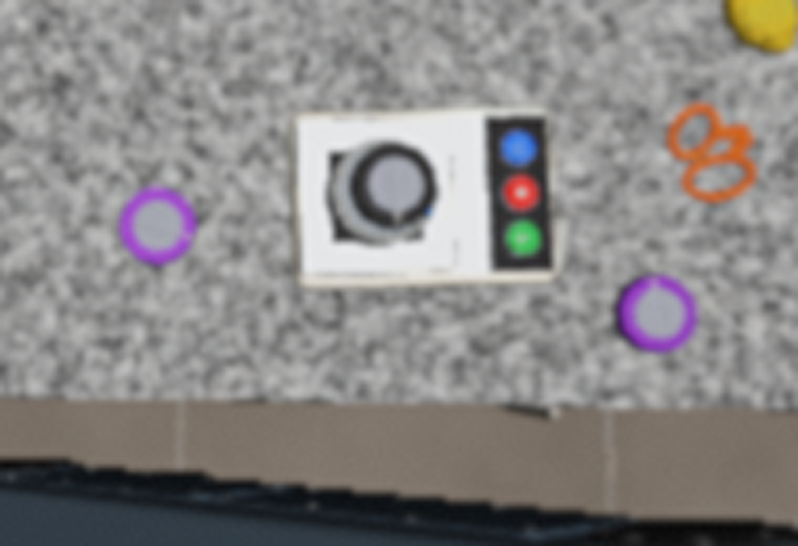

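The black cap sits on the jar at about (333,214) in the top view. The purple discs at (277,224) and (396,244) are the look-alikes, which I'll leave alone. The keys are in a column: blue (363,205), red (364,216), green (364,226). The crop is already enlarged, so it confirms all of this. Next I'll measure precisely.

```bash
python3 - <<'E'
from h import *
c=imaging.capture("top"); f=c["frame"].astype(int)
print(proj(c,[.45,-.25,0]),proj(c,[.55,-.25,0]), "cam",ray(c,280,210)[0])
hsv=cv2.cvtColor(c["frame"],cv2.COLOR_RGB2HSV).astype(int)
yy,xx=np.mgrid[:420,:560]; P={}
win=(xx>355)&(xx<372)&(yy>198)&(yy<233)&(hsv[...,1]>90)&(hsv[...,2]>60)
for n,lo,hi in(("blue",100,130),("red",-1,10),("green",45,85)):
    h=hsv[...,0]; m=win&((h>lo)&(h<hi)|((h>172) if n=="red" else False))
    w=(m*hsv[...,1]).astype(float); u,v=(xx*w).sum()/w.sum(),(yy*w).sum()/w.sum()
    # bounding extents midpoint as well
    P[n]=onz(c,u,v,.05); print(n,m.sum(),u,v,P[n])
d=P["blue"]-P["green"]; print("yaw",np.degrees(np.arctan2(d[1],d[0])),np.linalg.norm(d))
# white base top? cap disc: outline
for n in("cap","jar","blender","cap_top"):
    for r in finder.outline_of("top",n)[:2]:
        m=np.array(r["pixels"]).astype(np.uint8); ct=max(cv2.findContours(m,0,2)[0],key=cv2.contourArea)
        (u,v),rad=cv2.minEnclosingCircle(ct);e=cv2.minAreaRect(ct)
        print(n,r["confidence"],m.sum(),(u,v,rad),e, onz(c,u,v,.155))
# grey top disk of cap
g=c["frame"][195:235,315:350]
cv2.imwrite("pics/cap.png",cv2.resize(g[:,:,::-1],None,fx=15,fy=15,interpolation=cv2.INTER_CUBIC)[:600])
E
```

```text
[321.3389 223.4415] [321.4708 196.0491] cam [ 0.3554 -0.0651  1.3963]
blue 65 363.2544633901705 204.52988966900702 [ 0.5158 -0.3904  0.05  ]
red 64 363.88998648227096 215.24955807424354 [ 0.4781 -0.3924  0.05  ]
green 56 364.59398099260824 226.07853748680043 [ 0.4402 -0.3946  0.05  ]
yaw 3.156246816470898 0.0757413984835325
cap 0.83 353 (333.58837890625, 214.20233154296875, 10.81507396697998) ((333.0, 214.0), (20.0, 20.0), 90.0) [ 0.4701 -0.2689  0.155 ]
cap 0.81 303 (395.5, 244.0, 10.30786418914795) ((395.5, 244.5), (17.0, 19.0), 90.0) [ 0.378  -0.4674  0.155 ]
jar 0.55 187 (329.0, 216.5, 13.901538848876953) ((328.10589599609375, 215.97647094726562), (24.29621124267578, 20.174535751342773), 77.47119140625) [ 0.4624 -0.2541  0.155 ]
jar 0.32 2109 (340.91748046875, 216.65087890625, 36.47310256958008) ((340.26751708984375, 217.0384979248047), (43.05603790283203, 64.87287139892578), 88.72696685791016) [ 0.4626 -0.2926  0.155 ]
blender 0.74 2133 (340.0, 217.5, 36.47269058227539) ((340.0, 216.5), (43.0, 64.0), 90.0) [ 0.4598 -0.2896  0.155 ]
cap_top 0.83 324 (395.86956787109375, 243.56521606445312, 10.45026683807373) ((396.0, 244.0), (18.0, 20.0), 90.0) [ 0.3794 -0.4686  0.155 ]
cap_top 0.67 257 (277.21429443359375, 223.39285278320312, 9.046813011169434) ((277.5, 223.5), (17.0, 17.0), 90.0) [ 0.4371 -0.0875  0.155 ]
```

View pics/cap.png

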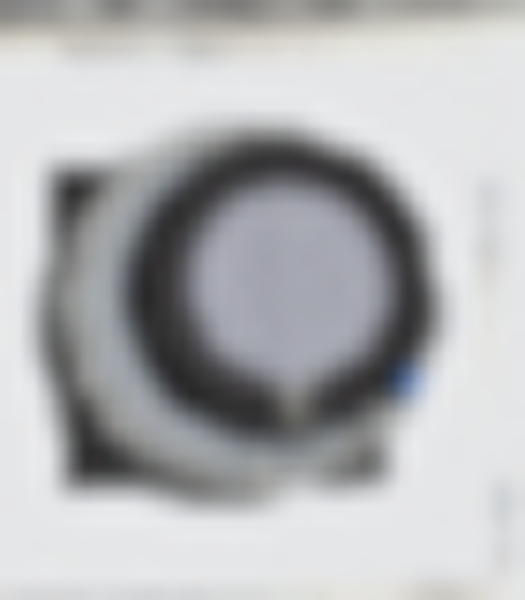

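The rows are not in the units I measure in: shifts go in shares of 80 cm and turns go in shares of pi rad. I convert before sending: 0.28 m is 0.35, 0.25 m is 0.3125, -48 degrees is -0.2667.

>>> play_rows(motion=[[[0.025,-0.0088,0,0,0,-0.0222],[0.0688,-0.0238,0,0,0,-0.0556],[0.1125,-0.0388,0,0,0,-0.0889],[0.1625,-0.0563,0,0,0,-0.1222],[0.2125,-0.0738,0,0,0,-0.1611],[0.2625,-0.0913,0,0,0,-0.1944],[0.3125,-0.1088,0,0,0,-0.2333],[0.35,-0.1213,0,0,0,-0.2667]]], fingers=0)

```text
time_s: 1.72
position: [0.4031, -0.4411, 0.212]
tcp_rot: [[0.461, 0.888, 0.001], [0.888, -0.461, 0.0], [0.001, 0.0, -1.0]]
force: [0.4, 0.9, 0.5]
opening: 0.479
grasp_force: 0.0
```

```bash
cat >> h.py <<'E'
def go(T,psi=None):
    "print tool-frame shift and turn to bring TCP to T (world), tool down with y-axis yaw psi"
    from scipy.spatial.transform import Rotation as Ro
    s=bot.read_state();R=np.array(s["tcp_rot"]);p=np.array(s["position"])
    a=np.radians(psi);y=np.array([np.cos(a),np.sin(a),0]);z=np.array([0,0,-1.])
    G=np.column_stack([np.cross(y,z),y,z])
    print("t",round(s["time_s"],2),"p",p,"yaw",np.degrees(np.arctan2(R[1,1],R[0,1])),"q",np.array(s["joint_positions"]).round(1),"F",np.array(s["force"]),"M",np.array(s["moment"]),"op",s["opening"],"g",s["grasp_force"])
    print("shift",R.T@(np.array(T)-p),"turn",np.degrees(Ro.from_matrix(R.T@G).as_rotvec()))
E
python3 -c "
from h import *
go([.478,-.393,.12],3.2)"
```

```text
t 1.72 p [ 0.4031 -0.4411  0.212 ] yaw -27.42424375100526 q [-58.3  28.1  86.2   0.   65.8 -30.9] F [0.3529 0.9483 0.497 ] M [-0.0476 -0.0432 -0.0072] op 0.4792477156163724 g 0.0
shift [0.0771 0.0443 0.0921] turn [  0.0261  -0.0309 -30.6242]
```

Converted, 0.092 m is 0.115, 0.08 m is 0.1, -30.6 degrees is -0.17.

>>> play_rows(motion=[[[0.025,0.0138,0.0188,0,0,-0.0333],[0.05,0.0288,0.0438,0,0,-0.0667],[0.075,0.0438,0.075,0,0,-0.1056],[0.0875,0.0513,0.1,0,0,-0.1389],[0.0963,0.055,0.115,0,0,-0.17],[0.0963,0.055,0.115,0,0,-0.17],[0.0963,0.055,0.115,0,0,-0.17],[0.0963,0.055,0.115,0,0,-0.17]]])

```text
time_s: 2.38
position: [0.476, -0.3965, 0.1207]
tcp_rot: [[-0.046, 0.999, 0.001], [0.999, 0.046, -0.001], [-0.002, 0.001, -1.0]]
force: [-0.1, 0.7, 0.0]
opening: 0.004
grasp_force: 0.0
```

```bash
python3 -c "
from h import *
go([.478,-.393,.07],3.2)
c=imaging.capture('top');print(proj(c,[.478,-.392,.05]),proj(c,bot.read_state()['position']))
d=imaging.capture('scene')
a=cv2.resize(c['frame'][170:260,290:390],(500,450),interpolation=2);b=cv2.resize(d['frame'][130:240,250:360],(450,450),interpolation=2)
cv2.imwrite('pics/k1.png',cv2.resize(np.hstack([a,b]),(800,379))[:,:,::-1])"
```

```text
t 2.38 p [ 0.476  -0.3965  0.1207] yaw 2.662384441924646 q [-50.1  36.1  87.6  -0.   56.2 -52.8] F [-0.0805  0.7297  0.0401] M [-0.0548 -0.0985 -0.0091] op 0.0042469944490651 g 0.0
shift [0.0035 0.0022 0.0507] turn [ 0.0468  0.0862 -0.5377]
[363.7858 215.2646] [370.4419 214.0608]
```

View pics/k1.png

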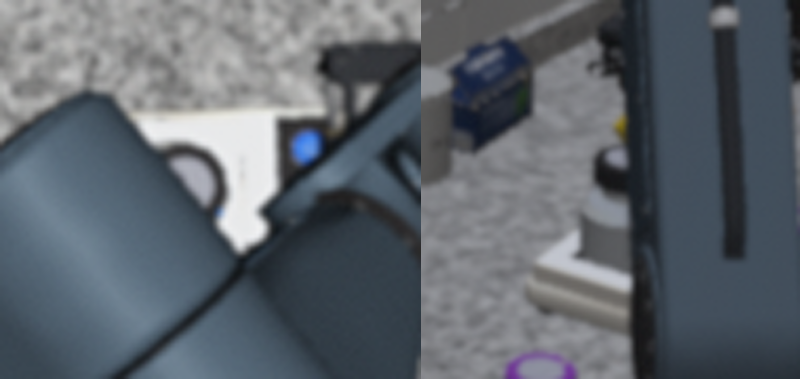

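The arm hides the red key, but the blue key still shows at (307,147) in the crop, behind the fingers, and the cap is clear of the gripper. I'll descend to just above the red key.

Converted, 0.046 m is 0.0575, 0.042 m is 0.0525.

>>> play_rows(motion=[[[0,0,0.0188,0,0,0],[0,0,0.0375,0,0,0],[0,0,0.0525,0,0,0],[0,0,0.0575,0,0,0],[0,0,0.0575,0,0,0],[0,0,0.0575,0,0,0]]])

```text
time_s: 2.98
position: [0.4758, -0.3961, 0.0742]
tcp_rot: [[-0.048, 0.999, 0.0], [0.999, 0.048, -0.0], [-0.0, 0.0, -1.0]]
force: [-0.4, 0.1, 0.5]
opening: 0.007
grasp_force: 0.0
```

```bash
python3 -c "
from h import *
go([.478,-.393,.062],3.2)"
```

```text
t 2.98 p [ 0.4758 -0.3961  0.0742] yaw 2.75694941255336 q [-50.1  39.8  89.2  -0.   50.9 -52.9] F [-0.3935  0.1217  0.5231] M [-0.0042 -0.0481  0.0066] op 0.006704943212074236 g 0.0
shift [0.003  0.0023 0.0122] turn [ 0.0186  0.0258 -0.4431]
```

Converted, 0.0125 m is 0.0156, 0.007 m is 0.0088.

>>> play_rows(motion=[[[0.0038,0.0025,0.005,0,0,0],[0.0038,0.0025,0.0088,0,0,0],[0.0038,0.0025,0.0113,0,0,0],[0.0038,0.0025,0.0138,0,0,0],[0.0038,0.0025,0.0156,0,0,0],[0.0038,0.0025,0.0156,0,0,0],[0.0038,0.0025,0.0156,0,0,0]]])

```text
time_s: 3.57
position: [0.4777, -0.3925, 0.0612]
tcp_rot: [[-0.049, 0.999, -0.0], [0.999, 0.049, 0.0], [0.0, -0.0, -1.0]]
force: [-0.1, -0.0, 1.1]
opening: 0.006
grasp_force: 0.0
```

Converted, 0.001 m is 0.0013.

>>> play_rows(motion=[[[0,0,0.0013,0,0,0],[0,0,0.0013,0,0,0],[0,0,0.0013,0,0,0]]])

```text
time_s: 3.82
position: [0.4776, -0.3925, 0.0604]
tcp_rot: [[-0.049, 0.999, 0.0], [0.999, 0.049, 0.0], [0.0, 0.0, -1.0]]
force: [-0.1, 0.4, -0.7]
opening: 0.005
grasp_force: 0.0
```

Converted, 0.001 m is 0.0013.

>>> play_rows(motion=[[[0,0,0.0013,0,0,0],[0,0,0.0013,0,0,0],[0,0,0.0013,0,0,0]]])

```text
time_s: 4.07
position: [0.4776, -0.3924, 0.0593]
tcp_rot: [[-0.049, 0.999, -0.0], [0.999, 0.049, 0.0], [0.0, -0.0, -1.0]]
force: [-0.3, -0.7, -1.1]
opening: 0.005
grasp_force: 0.0
```

Converted, 0.001 m is 0.0013.

>>> play_rows(motion=[[[0,0,0.0013,0,0,0],[0,0,0.0013,0,0,0],[0,0,0.0013,0,0,0]]])

```text
time_s: 4.32
position: [0.4776, -0.3924, 0.0583]
tcp_rot: [[-0.049, 0.999, -0.0], [0.999, 0.049, 0.0], [0.0, -0.0, -1.0]]
force: [0.9, -1.0, 0.4]
opening: 0.004
grasp_force: 0.0
```

```bash
python3 -c "
from h import *
go([.478,-.393,.062],3.2)
c=imaging.capture('top');d=imaging.capture('scene')
p=bot.read_state()['position'];print(proj(c,p),proj(d,p),proj(d,[p[0],p[1],p[2]-.017]))
a=cv2.resize(c['frame'][180:240,330:390],(600,600),interpolation=2)
b=cv2.resize(d['frame'][130:240,270:380],(600,600),interpolation=2)
cv2.imwrite('pics/k2.png',cv2.resize(np.hstack([a,b]),(800,400))[:,:,::-1])"
```

```text
t 4.32 p [ 0.4776 -0.3924  0.0583] yaw 2.7976928699861774 q [-49.8  41.1  89.8   0.   49.1 -52.6] F [ 0.9327 -0.9548  0.4271] M [-0.0413 -0.1289  0.0098] op 0.004162834064568992 g 0.0
shift [-0.0006  0.0003 -0.0037] turn [-0.0033 -0.0069 -0.4023]
[364.5062 215.1529] [324.5485 189.0207] [324.2153 193.2946]
```

View pics/k2.png

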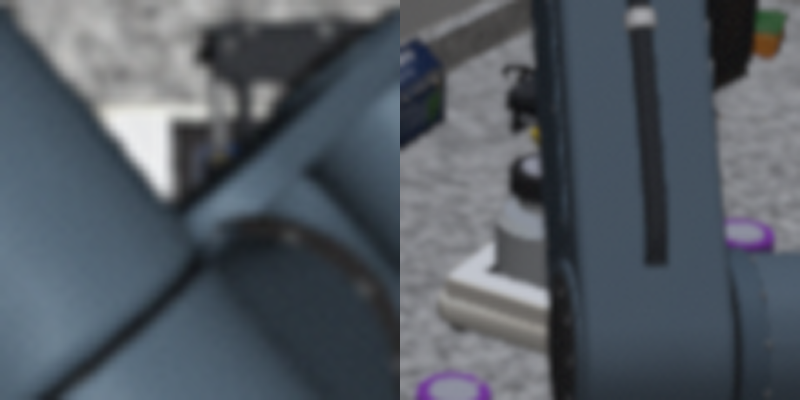

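```bash
python3 -c "
from h import *
c=imaging.capture('top')
p=np.array(bot.read_state()['position'])
f=c['frame'].copy()
a=cv2.resize(f[175:225,345:395],(600,600),interpolation=2)
b=a.copy()
def dr(X,col):
    q=(proj(c,X)-[345,175]+.5)*12
    cv2.circle(b,tuple(int(v) for v in q),4,col,-1)
for z in (.041,.06,.08,.1): dr([p[0]+.015,p[1],z],(255,0,0)); dr([p[0]+.05,p[1],z],(0,255,0))
for sx in(-.095,.095):
  for sy in(-.0375,.0375): dr([p[0]+sx,p[1]+sy,.107],(255,255,0))
dr([.5158,-.3904,.05],(255,0,255))
cv2.imwrite('pics/k3.png',cv2.resize(np.hstack([a,b]),(800,400))[:,:,::-1])"
```

```text
(no output)
```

View pics/k3.png

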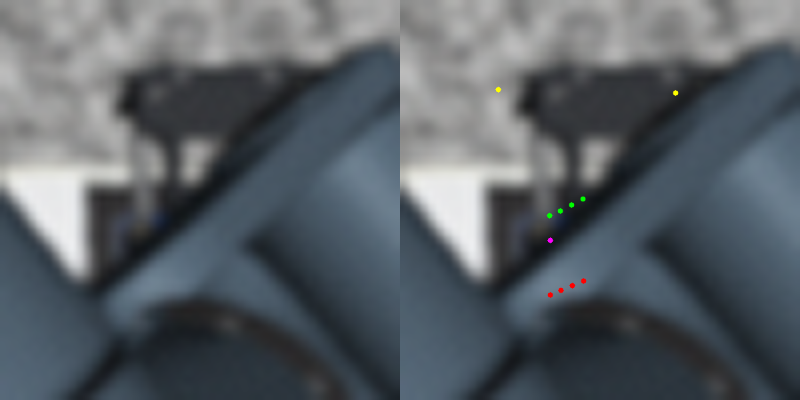

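The picture shows a finger or link ahead of the blue key at about (363,203), and the red key is hidden. There's no contact force yet, so I'll keep descending in small guarded steps.

Converted, 0.001 m is 0.0013.

>>> play_rows(motion=[[[0,0,0.0013,0,0,0],[0,0,0.0013,0,0,0],[0,0,0.0013,0,0,0]]])

```text
time_s: 4.72
position: [0.4776, -0.3924, 0.0573]
tcp_rot: [[-0.049, 0.999, -0.0], [0.999, 0.049, 0.0], [0.0, -0.0, -1.0]]
force: [-1.1, -0.1, 0.4]
opening: 0.004
grasp_force: 0.0
```

```bash
python3 -c "
from h import *
for i in range(4):
  s=bot.read_state();print(np.array(s['force']),np.array(s['moment']),np.array(s['tau'])[:3],s['position'][2]);imaging.capture('top')"
```

```text
[-1.0675 -0.0651  0.4221] [-0.0531 -0.1101 -0.005 ] [ -0.0023 -46.6038 -12.1917] 0.05725546814155451
[ 0.2235 -0.2897  0.0863] [-0.0334 -0.0659  0.0135] [  0.0007 -46.5971 -12.1837] 0.05729901573680893
[-0.1523 -0.2885  0.1041] [-0.0505 -0.1422  0.0918] [  0.0011 -46.5969 -12.1854] 0.05734054250729434
[0.3465 0.8921 0.5449] [-0.0304 -0.1533 -0.0301] [  0.0007 -46.6006 -12.1892] 0.05735188949607706
```

Converted, 0.0015 m is 0.0019, 0.001 m is 0.0013.

>>> play_rows(motion=[[[0,0,0.0013,0,0,0],[0,0,0.0019,0,0,0],[0,0,0.0019,0,0,0]]])

```text
time_s: 5.17
position: [0.4776, -0.3924, 0.0557]
tcp_rot: [[-0.049, 0.999, -0.0], [0.999, 0.049, 0.0], [0.0, -0.0, -1.0]]
force: [0.2, -0.6, 0.4]
opening: 0.008
grasp_force: 0.0
```

Converted, 0.0015 m is 0.0019, 0.001 m is 0.0013.

>>> play_rows(motion=[[[0,0,0.0013,0,0,0],[0,0,0.0019,0,0,0],[0,0,0.0019,0,0,0]]])

```text
time_s: 5.42
position: [0.4776, -0.3924, 0.0542]
tcp_rot: [[-0.049, 0.999, -0.0], [0.999, 0.049, 0.0], [0.0, -0.0, -1.0]]
force: [-0.2, -0.4, 0.3]
opening: 0.004
grasp_force: 0.0
```

Converted, 0.0015 m is 0.0019, 0.001 m is 0.0013.

>>> play_rows(motion=[[[0,0,0.0013,0,0,0],[0,0,0.0019,0,0,0],[0,0,0.0019,0,0,0]]])

```text
time_s: 5.67
position: [0.4776, -0.3924, 0.0527]
tcp_rot: [[-0.049, 0.999, -0.0], [0.999, 0.049, 0.0], [0.0, -0.0, -1.0]]
force: [0.2, 0.5, 0.1]
opening: 0.007
grasp_force: 0.0
```

Converted, 0.002 m is 0.0025, 0.001 m is 0.0013.

>>> play_rows(motion=[[[0,0,0.0013,0,0,0],[0,0,0.0025,0,0,0],[0,0,0.0025,0,0,0]]])

```text
time_s: 5.92
position: [0.4776, -0.3924, 0.0506]
tcp_rot: [[-0.049, 0.999, -0.0], [0.999, 0.049, 0.0], [0.0, -0.0, -1.0]]
force: [-0.1, -0.4, -1.2]
opening: 0.007
grasp_force: 0.0
```

Converted, 0.0015 m is 0.0019, 0.001 m is 0.0013.

>>> play_rows(motion=[[[0,0,0.0013,0,0,0],[0,0,0.0019,0,0,0],[0,0,0.0019,0,0,0]]])

```text
time_s: 6.17
position: [0.4776, -0.3924, 0.0492]
tcp_rot: [[-0.049, 0.999, -0.0], [0.999, 0.049, 0.0], [0.0, -0.0, -1.0]]
force: [0.0, 0.7, -0.1]
opening: 0.004
grasp_force: 0.0
```

```bash
python3 -c "
from h import *
d=imaging.capture('scene')
print('cam',ray(d,280,210)[0])
p=np.array([.1533,-.6051,.2109]);X=np.array([.969,.245,0]);Y=np.array([.245,-.969,0]);Z=np.array([0,0,-1.])
f=cv2.imread('pics/scene0.png')
a=cv2.resize(f[60:170,400:500],(400,440),interpolation=2);b=a.copy()
def dr(P,col):
    q=(proj(d,P)-[400,60]+.5)*4
    cv2.circle(b,tuple(int(v) for v in q),3,col,-1)
for s in(-1,1):
  for k in(-.05,-.02,0,.017): dr(p+Y*s*.0435+Z*k,(0,255,0))
  for t in(-1,1): dr(p+Y*s*.095+X*t*.0375-Z*.053,(0,255,255))
dr(p,(0,0,255))
cv2.imwrite('pics/g.png',np.hstack([a,b]))
print(proj(d,p))"
```

```text
cam [-0.2344  0.9621  0.8059]
[442.6847 151.9325]
```

View pics/g.png

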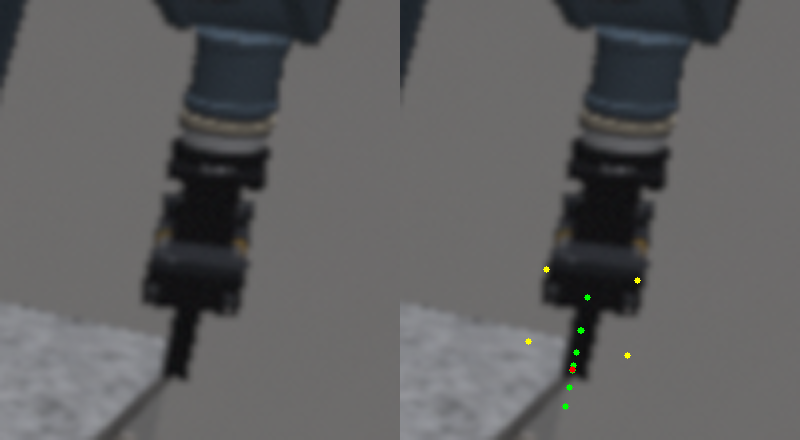

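```bash
python3 -c "
from h import *
d=imaging.capture('scene');c=imaging.capture('top')
f=d['frame'];hsv=cv2.cvtColor(f,cv2.COLOR_RGB2HSV)
for n,k in(('scene',d),('top',c)):
  h=cv2.cvtColor(k['frame'],cv2.COLOR_RGB2HSV);m=((h[...,0]>130)&(h[...,0]<160)&(h[...,1]>100)).astype(np.uint8)
  N,_,st,ce=cv2.connectedComponentsWithStats(m)
  for i in range(1,N):
    if st[i,4]>40: print(n,st[i],ce[i],onz(k,*ce[i],.0235),onz(k,*ce[i],.012))
for X in([.4451,-.0873,.0235],[.4451,-.0873,.0]): print(proj(d,X),proj(c,X))
for o in('mug','apple','tumbler'):
  print(o,[r['at'].tolist() if hasattr(r['at'],'tolist') else r['at'] for r in finder.recognise('top',o)[:1]],[list(r['at']) for r in finder.recognise('scene',o)[:1]])
s=bot.read_state();print(s['position'],s['joint_positions'])
"
```

```text
scene [275 234  20  14 159] [284.0252 242.3396] [ 0.4277 -0.062   0.0235] [ 0.4374 -0.0771  0.012 ]
top [269 215  12  12  49] [273.     219.1837] [ 0.4605 -0.0747  0.0235] [ 0.4613 -0.0748  0.012 ]
top [390 238  16  16  74] [399.4324 247.1486] [ 0.3695 -0.5238  0.0235] [ 0.3696 -0.5276  0.012 ]
[283.91   236.9504] [276.4736 223.5644]
[283.6953 243.3569] [276.361  223.9872]
mug [[0.4576, 0.3509, 0.0326]] [[0.439, 0.3505, 0.0573]]
apple [[0.5592, 0.2293, 0.0608]] [[0.5489, 0.2568, 0.0545]]
tumbler [[0.5464, 0.0809, 0.0371]] []
[ 0.4776 -0.3925  0.0494] [-49.7542  41.8886  89.9761  -0.0005  48.1327 -52.5502]
```

The cameras agree with each other, but the gripper appears somewhat higher than the reported TCP. I'll back off to where both cameras can see it and settle the tip offset.

Converted, -0.2 m is -0.25, 0.03 m is 0.0375.

>>> play_rows(motion=[[[0,0,-0.025,0,0,0],[0,0,-0.0688,0,0,0],[0,0,-0.1125,0,0,0],[0,0,-0.1625,0,0,0],[0,0,-0.2125,0,0,0],[0.0375,0,-0.2375,0,0,0],[0.075,0,-0.25,0,0,0],[0.1125,0,-0.25,0,0,0]]])

```text
time_s: 7.28
position: [0.4745, -0.3033, 0.2529]
tcp_rot: [[-0.047, 0.999, 0.006], [0.999, 0.047, -0.005], [-0.005, 0.005, -1.0]]
force: [1.5, 0.1, 0.3]
opening: 0.01
grasp_force: 0.0
```

Converted, 0.2 m is 0.25, 0.18 m is 0.225.

>>> play_rows(motion=[[[0.0375,0,0,0,0,0],[0.0875,0,0,0,0,0],[0.1375,0,0,0,0,0],[0.1875,0,0,0,0,0],[0.225,0,0,0,0,0],[0.25,0,0,0,0,0],[0.25,0,0,0,0,0],[0.25,0,0,0,0,0]]])

```text
time_s: 7.95
position: [0.4635, -0.1021, 0.2496]
tcp_rot: [[-0.051, 0.999, 0.0], [0.999, 0.051, -0.001], [-0.001, 0.0, -1.0]]
force: [-0.7, 0.2, 0.5]
opening: 0.008
grasp_force: 0.0
```

```bash
python3 -c "
from h import *
c=imaging.capture('top');d=imaging.capture('scene')
s=bot.read_state();p=np.array(s['position']);R=np.array(s['tcp_rot']);print(p,s['opening'],s['joint_positions'])
out=[]
for k in(c,d):
  u,v=proj(k,p).astype(int);print(u,v)
  f=k['frame'];u0=min(max(u-40,0),480);v0=min(max(v-45,0),320);a=cv2.resize(f[v0:v0+75,u0:u0+80],(400,375),interpolation=2);b=a.copy()
  def dr(P,col):
    q=(proj(k,P)-[u0,v0]+.5)*5; cv2.circle(b,tuple(int(x) for x in q),3,col,-1)
  for w in(-.0435,0,.0435):
    for z in(-.05,0,.017): dr(p+R@[0,w,z],(0,255,0) if w else (255,0,0))
  for sx in(-1,1):
    for t in(-1,1): dr(p+R@[.0375*t,.095*sx,-.053],(255,255,0))
  out.append(np.hstack([a,b]))
cv2.imwrite('pics/v8.png',cv2.resize(np.vstack(out),(640,600))[:,:,::-1])"
```

```text
[ 0.464  -0.1038  0.2496] 0.002761503332514626 [-26.0855  15.7837 100.2188  -0.0326  63.9224 -28.8563]
283 212
283 166
```

View pics/v8.png

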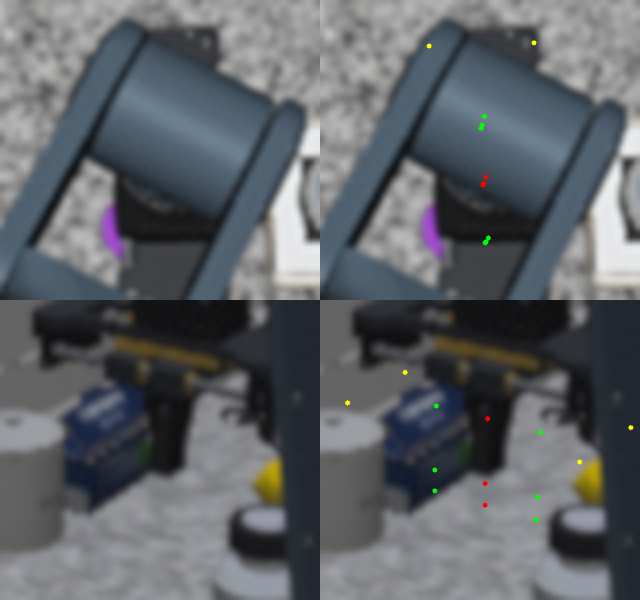

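The scene crop shows the shut fingers, with the tip at about (167,470) against a predicted 505. The gripper therefore really ends about 26 mm higher than reported, and lateral agreement is good to about 2 mm. I'll go back to the red key and press until I feel the force.

Converted, -0.288 m is -0.36, -0.265 m is -0.3313.

>>> play_rows(motion=[[[-0.0375,0,0,0,0,0],[-0.0875,0,0,0,0,0],[-0.1375,0,0,0,0,0],[-0.1875,0,0,0,0,0],[-0.2375,0,0,0,0,0],[-0.2875,0,0,0,0,0],[-0.3313,0,0.0125,0,0,0],[-0.36,0,0.05,0,0,0]]])

```text
time_s: 8.72
position: [0.4792, -0.3996, 0.2131]
tcp_rot: [[-0.044, 0.999, 0.008], [0.999, 0.044, -0.011], [-0.012, 0.008, -1.0]]
force: [0.7, -0.8, 0.9]
opening: 0.003
grasp_force: 0.0
```

Converted, 0.155 m is 0.1938, 0.15 m is 0.1875.

>>> play_rows(motion=[[[0,0,0.0438,0,0,0],[0,0,0.0875,0,0,0],[0,0,0.125,0,0,0],[0,0,0.1625,0,0,0],[0,0,0.1875,0,0,0],[0,0,0.1938,0,0,0],[0,0,0.1938,0,0,0]]])

```text
time_s: 9.3
position: [0.4761, -0.391, 0.0522]
tcp_rot: [[-0.047, 0.999, -0.003], [0.999, 0.047, 0.003], [0.003, -0.002, -1.0]]
force: [1.3, 0.6, 0.8]
opening: 0.004
grasp_force: 0.0
```

```bash
python3 -c "
from h import *
go([.478,-.3925,.042],3.16)"
```

```text
t 9.3 p [ 0.4761 -0.391   0.0522] yaw 2.684890125927286 q [-49.8  41.6  90.1  -0.   48.6 -52.4] F [1.2776 0.6392 0.7692] M [-0.0151 -0.1129 -0.0301] op 0.0040816759848121284 g 0.0
shift [-0.0016  0.0019  0.0102] turn [-0.1415 -0.1687 -0.4753]
```

Converted, 0.008 m is 0.01, 0.003 m is 0.0038.

>>> play_rows(motion=[[[0,0.0013,0.0038,0,0,0],[0,0.0013,0.0063,0,0,0],[0,0.0013,0.0088,0,0,0],[0,0.0013,0.01,0,0,0],[0,0.0013,0.01,0,0,0]]])

```text
time_s: 9.72
position: [0.4789, -0.3907, 0.0471]
tcp_rot: [[-0.049, 0.999, 0.001], [0.999, 0.049, -0.001], [-0.001, 0.001, -1.0]]
force: [0.2, -1.3, 0.0]
opening: 0.003
grasp_force: 0.0
```

Converted, 0.0015 m is 0.0019, 0.001 m is 0.0013.

>>> play_rows(motion=[[[0,0,0.0013,0,0,0],[0,0,0.0019,0,0,0],[0,0,0.0019,0,0,0]]])

```text
time_s: 9.97
position: [0.4786, -0.3904, 0.045]
tcp_rot: [[-0.049, 0.999, 0.0], [0.999, 0.049, -0.0], [-0.0, 0.0, -1.0]]
force: [0.1, -1.1, 0.4]
opening: 0.007
grasp_force: 0.0
```

Converted, 0.0015 m is 0.0019, 0.001 m is 0.0013.

>>> play_rows(motion=[[[0,0,0.0013,0,0,0],[0,0,0.0019,0,0,0],[0,0,0.0019,0,0,0]]])

```text
time_s: 10.22
position: [0.4785, -0.3903, 0.0432]
tcp_rot: [[-0.049, 0.999, -0.0], [0.999, 0.049, 0.0], [0.0, -0.0, -1.0]]
force: [-0.1, -0.3, -0.9]
opening: 0.005
grasp_force: 0.0
```

Converted, 0.0015 m is 0.0019, 0.001 m is 0.0013.

>>> play_rows(motion=[[[0,0,0.0013,0,0,0],[0,0,0.0019,0,0,0],[0,0,0.0019,0,0,0]]])

```text
time_s: 10.47
position: [0.4785, -0.3904, 0.0417]
tcp_rot: [[-0.049, 0.999, -0.0], [0.999, 0.049, 0.0], [0.0, -0.0, -1.0]]
force: [-0.4, -0.5, -0.7]
opening: 0.001
grasp_force: 0.0
```

Converted, -0.002 m is -0.0025, 0.001 m is 0.0013.

>>> play_rows(motion=[[[-0.0025,0,0.0013,0,0,0],[-0.0025,0,0.0019,0,0,0],[-0.0025,0,0.0019,0,0,0]]])

```text
time_s: 10.72
position: [0.4786, -0.3926, 0.0402]
tcp_rot: [[-0.049, 0.999, -0.0], [0.999, 0.049, -0.0], [-0.0, -0.0, -1.0]]
force: [-1.0, -0.8, 0.1]
opening: 0.002
grasp_force: 0.0
```

Converted, 0.0015 m is 0.0019, 0.001 m is 0.0013.

>>> play_rows(motion=[[[0,0,0.0013,0,0,0],[0,0,0.0019,0,0,0],[0,0,0.0019,0,0,0]]])

```text
time_s: 10.97
position: [0.4788, -0.3926, 0.039]
tcp_rot: [[-0.049, 0.999, 0.0], [0.999, 0.049, -0.0], [-0.0, 0.0, -1.0]]
force: [0.0, -0.2, 1.5]
opening: 0.006
grasp_force: 0.9
```

Converted, 0.0015 m is 0.0019, 0.001 m is 0.0013.

>>> play_rows(motion=[[[0,0,0.0013,0,0,0],[0,0,0.0019,0,0,0],[0,0,0.0019,0,0,0]]])

```text
time_s: 11.22
position: [0.4787, -0.3926, 0.0375]
tcp_rot: [[-0.049, 0.999, 0.0], [0.999, 0.049, -0.0], [-0.0, 0.0, -1.0]]
force: [-1.1, -0.1, 2.6]
opening: 0.006
grasp_force: 1.4
```

Converted, 0.0015 m is 0.0019, 0.001 m is 0.0013.

>>> play_rows(motion=[[[0,0,0.0013,0,0,0],[0,0,0.0019,0,0,0],[0,0,0.0019,0,0,0]]])

```text
time_s: 11.47
position: [0.4787, -0.3926, 0.036]
tcp_rot: [[-0.049, 0.999, 0.0], [0.999, 0.049, -0.0], [-0.0, 0.0, -1.0]]
force: [-0.5, -0.3, 4.1]
opening: 0.005
grasp_force: 2.0
```

Contact came at a reported z of about 0.0395 (tip = reported + 10.5 mm). I'll finish the press.

Converted, 0.0025 m is 0.0031, 0.002 m is 0.0025.

>>> play_rows(motion=[[[0,0,0.0013,0,0,0],[0,0,0.0025,0,0,0],[0,0,0.0031,0,0,0],[0,0,0.0031,0,0,0],[0,0,0.0031,0,0,0]]])

```text
time_s: 11.88
position: [0.4787, -0.3926, 0.0346]
tcp_rot: [[-0.049, 0.999, 0.0], [0.999, 0.049, -0.001], [-0.001, 0.0, -1.0]]
force: [-2.1, 1.3, 11.7]
opening: 0.007
grasp_force: 5.4
```

Converted, 0.038 m is 0.0475, 0.028 m is 0.035.

>>> play_rows(motion=[[[0,0,-0.01,0,0,0],[0,0,-0.025,0,0,0],[0,0.015,-0.0275,0,0,0],[0,0.035,-0.0275,0,0,0],[0,0.0475,-0.0275,0,0,0],[0,0.0475,-0.0275,0,0,0],[0,0.0475,-0.025,0,0,0],[0,0.0475,-0.025,0,0,0]]])

```text
time_s: 12.55
position: [0.5159, -0.3897, 0.0524]
tcp_rot: [[-0.049, 0.999, -0.002], [0.999, 0.049, 0.002], [0.002, -0.002, -1.0]]
force: [-0.6, 0.7, -0.4]
opening: 0.005
grasp_force: 0.0
```

```bash
python3 -c "
from h import *
go([.5165,-.3905,.036],3.16)"
```

```text
t 12.55 p [ 0.5159 -0.3897  0.0524] yaw 2.8275820054311263 q [-46.9  43.3  85.4  -0.   51.5 -49.8] F [-0.6137  0.6727 -0.4334] M [-0.026  -0.1681 -0.0165] op 0.0053833185219140465 g 0.0
shift [-0.0008  0.0006  0.0164] turn [-0.0975 -0.0973 -0.3325]
```

Converted, 0.02 m is 0.025, 0.0195 m is 0.0244.

>>> play_rows(motion=[[[0,0,0.0075,0,0,0],[0,0,0.015,0,0,0],[0,0,0.0188,0,0,0],[0,0,0.0213,0,0,0],[0,0,0.0231,0,0,0],[0,0,0.0244,0,0,0],[0,0,0.025,0,0,0],[0,0,0.025,0,0,0]]])

```text
time_s: 13.22
position: [0.5159, -0.3904, 0.0347]
tcp_rot: [[-0.049, 0.999, -0.001], [0.999, 0.049, 0.0], [0.001, -0.001, -1.0]]
force: [-4.2, 0.9, 8.5]
opening: 0.005
grasp_force: 4.6
```

Both keys are pressed. Next I'll rise, open the fingers, and move over the cap.

Converted, -0.175 m is -0.2188, -0.17 m is -0.2125.

>>> play_rows(motion=[[[0,0,-0.0125,0,0,0],[0,0,-0.05,0,0,0],[0,0,-0.1,0,0,0],[0,0,-0.15,0,0,0],[0,0,-0.1938,0,0,0],[0.0188,-0.0063,-0.2125,0,0,0],[0.05,-0.0163,-0.2188,0,0,0],[0.0875,-0.0275,-0.2188,0,0,0]]])

```text
time_s: 13.88
position: [0.4924, -0.3236, 0.211]
tcp_rot: [[-0.047, 0.999, 0.005], [0.999, 0.047, -0.005], [-0.005, 0.005, -1.0]]
force: [1.3, 0.8, 0.2]
opening: 0.007
grasp_force: 0.0
```

Converted, 0.053 m is 0.0663, 0.045 m is 0.0563.

>>> play_rows(motion=[[[0.0313,-0.01,0,0,0,0],[0.0563,-0.0163,0,0,0,0],[0.0663,-0.02,0,0,0,0],[0.0663,-0.02,0,0,0,0],[0.0663,-0.02,0,0,0,0],[0.0663,-0.02,0,0,0,0],[0.0663,-0.02,0,0,0,0],[0.0663,-0.02,0,0,0,0]]], fingers=0.087)

```text
time_s: 14.55
position: [0.4731, -0.2708, 0.2082]
tcp_rot: [[-0.048, 0.999, 0.0], [0.999, 0.048, -0.0], [-0.0, 0.0, -1.0]]
force: [-0.1, -0.3, -0.4]
opening: 0.524
grasp_force: 0.0
```

```bash
python3 -c "
from h import *
go([.4715,-.2692,.1175],3.16)
c=imaging.capture('top');d=imaging.capture('scene')
s=bot.read_state();p=np.array(s['position']);R=np.array(s['tcp_rot'])
out=[]
for k in(c,d):
  u,v=proj(k,[.4715,-.2692,.16]).astype(int);f=k['frame'];u0=u-40;v0=v-45;a=cv2.resize(f[v0:v0+75,u0:u0+80],(400,375),interpolation=2);b=a.copy()
  def dr(P,col):
    q=(proj(k,P)-[u0,v0]+.5)*5; cv2.circle(b,tuple(int(x) for x in q),3,col,-1)
  for w in(-.0435,.0435):
    for z in(-.05,-.02,-.0105): dr(p+R@[0,w,z],(0,255,0))
  for t in np.arange(0,6.28,.4): dr(np.array([.4715+.032*np.cos(t),-.2692+.032*np.sin(t),.16]),(255,0,0))
  out.append(np.hstack([a,b]))
cv2.imwrite('pics/v9.png',cv2.resize(np.vstack(out),(640,600))[:,:,::-1])"
```

```text
t 14.55 p [ 0.4731 -0.2708  0.2082] yaw 2.7427721407503807 q [-41.5  24.3  93.9  -0.   61.8 -44.3] F [-0.0703 -0.3477 -0.4172] M [-0.0339 -0.0824 -0.0425] op 0.5244274405358491 g 0.0
shift [ 0.0018 -0.0016  0.0907] turn [ 0.02    0.0277 -0.4172]
```

View pics/v9.png

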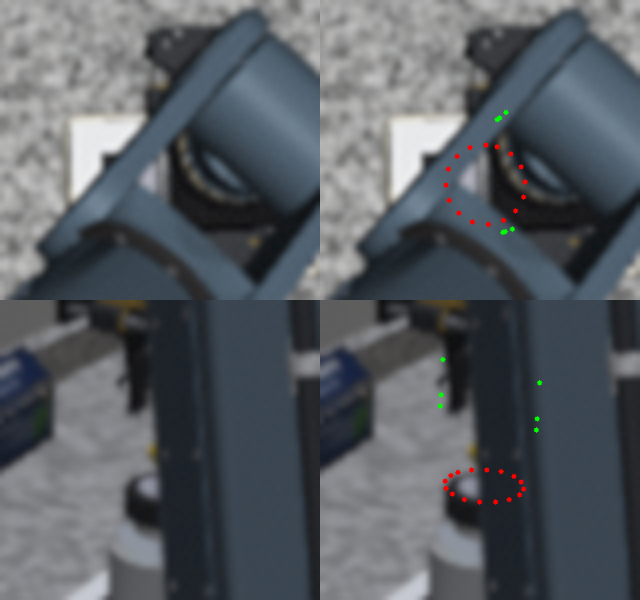

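The scene crop shows the rear finger tip at (135,410), half open, and the cap's left edge at x≈127 against 125 predicted. The alignment is good. I'll let the fingers finish opening, then descend.

Converted, 0.03 m is 0.0375, 0.002 m is 0.0025.

>>> play_rows(motion=[[[0.0025,-0.0013,0.0125,0,0,0],[0.0025,-0.0013,0.025,0,0,0],[0.0025,-0.0013,0.0375,0,0,0],[0.0025,-0.0013,0.0375,0,0,0],[0.0025,-0.0013,0.0375,0,0,0],[0.0025,-0.0013,0.0375,0,0,0],[0.0025,-0.0013,0.0375,0,0,0],[0.0025,-0.0013,0.0375,0,0,0]]])

```text
time_s: 15.32
position: [0.4719, -0.2679, 0.1788]
tcp_rot: [[-0.049, 0.999, 0.001], [0.999, 0.049, -0.001], [-0.001, 0.001, -1.0]]
force: [-0.4, 0.1, -0.3]
opening: 0.996
grasp_force: 0.0
```

```bash
python3 -c "
from h import *
go([.4715,-.2692,.1175],3.16)"
```

```text
t 15.32 p [ 0.4719 -0.2679  0.1788] yaw 2.8017715892120494 q [-41.4  26.4  96.    0.   57.6 -44.2] F [-0.4195  0.1    -0.2711] M [-0.045  -0.1094  0.0036] op 0.995519363890256 g 0.0
shift [-0.0012 -0.0005  0.0613] turn [ 0.0446  0.0431 -0.3582]
```

Converted, 0.061 m is 0.0763, -0.001 m is -0.0013.

>>> play_rows(motion=[[[-0.0013,0,0.015,0,0,0],[-0.0013,0,0.03,0,0,0],[-0.0013,0,0.045,0,0,0],[-0.0013,0,0.0575,0,0,0],[-0.0013,0,0.0675,0,0,0],[-0.0013,0,0.0738,0,0,0],[-0.0013,0,0.0763,0,0,0],[-0.0013,0,0.0763,0,0,0]]])

```text
time_s: 15.98
position: [0.4715, -0.2686, 0.117]
tcp_rot: [[-0.049, 0.999, -0.0], [0.999, 0.049, 0.0], [0.0, -0.0, -1.0]]
force: [0.1, -0.6, -0.2]
opening: 1.002
grasp_force: 0.0
```

>>> play_rows(motion=[[[0,0,0,0,0,0],[0,0,0,0,0,0],[0,0,0,0,0,0],[0,0,0,0,0,0],[0,0,0,0,0,0],[0,0,0,0,0,0],[0,0,0,0,0,0],[0,0,0,0,0,0]]], fingers=0)

```text
time_s: 16.65
position: [0.4721, -0.2688, 0.1177]
tcp_rot: [[-0.049, 0.999, 0.001], [0.999, 0.049, -0.001], [-0.001, 0.001, -1.0]]
force: [1.9, 1.0, 1.6]
opening: 0.731
grasp_force: 30.0
```

```bash
python3 -c "
from h import *
go([.4715,-.2692,.1175],3.16)"
```

```text
t 16.65 p [ 0.4721 -0.2688  0.1177] yaw 2.7905932009107546 q [-41.5  31.6  99.    0.   49.4 -44.3] F [1.8577 1.0476 1.627 ] M [ 0.1342 -0.2946 -0.0345] op 0.7308558528448722 g 30.000271903481917
shift [-0.0004 -0.0007  0.0002] turn [ 0.0647  0.0343 -0.3694]
```

Converted, -0.0004 m is -0.0005, -0.0002 m is -0.0003, -12 degrees is -0.0667.

>>> play_rows(motion=[[[0,0,0,0,0,-0.0056],[0,0,-0.0001,0,0,-0.0111],[0,0,-0.0001,0,0,-0.0222],[0,0,-0.0003,0,0,-0.0333],[0,0,-0.0004,0,0,-0.0444],[0,0,-0.0005,0,0,-0.0556],[0,0,-0.0005,0,0,-0.0667],[0,0,-0.0005,0,0,-0.0667]]])

```text
time_s: 17.32
position: [0.472, -0.2689, 0.118]
tcp_rot: [[-0.257, 0.966, 0.001], [0.966, 0.257, -0.001], [-0.001, 0.001, -1.0]]
force: [1.5, 1.0, 2.2]
opening: 0.729
grasp_force: 30.0
```

```bash
python3 -c "
from h import *
go([.4715,-.2692,.1175],3.16)"
```

```text
t 17.32 p [ 0.472  -0.2689  0.118 ] yaw 14.884932612673605 q [-41.5  31.5  98.9   0.   49.4 -56.4] F [1.4945 0.9775 2.1705] M [ 0.0645 -0.3913  0.0161] op 0.7294330148866404 g 29.9999501289858
shift [-0.0001 -0.0005  0.0005] turn [ 0.0416  0.0454 11.7249]
```

Converted, -0.0004 m is -0.0005, -0.0001 m is -0.0001, -12 degrees is -0.0667.

>>> play_rows(motion=[[[0,0,-0.0001,0,0,-0.0111],[0,0,-0.0001,0,0,-0.0222],[0,0,-0.0003,0,0,-0.0333],[0,0,-0.0004,0,0,-0.0444],[0,0,-0.0005,0,0,-0.0556],[0,0,-0.0005,0,0,-0.0667]]])

```text
time_s: 17.82
position: [0.4721, -0.2692, 0.1184]
tcp_rot: [[-0.451, 0.893, 0.001], [0.893, 0.451, -0.001], [-0.001, 0.001, -1.0]]
force: [1.6, 0.0, 2.5]
opening: 0.734
grasp_force: 30.0
```

```bash
python3 - <<'E'
from h import *
go([.4715,-.2692,.1175],3.16)
c=imaging.capture("top")
print([(r["at"],r["confidence"]) for r in finder.recognise("top","cap")[:3]],[(r["at"],r["confidence"]) for r in finder.recognise("top","jar")[:2]])
go([.4715,-.2692,.1175],3.16)
u,v=proj(c,[.472,-.269,.15]);u0,v0=int(u)-40,int(v)-30
cv2.imwrite("pics/z.png",cv2.resize(c["frame"][v0:v0+60,u0:u0+80],(800,600),interpolation=2)[:,:,::-1])
E
```

```text
t 17.82 p [ 0.4721 -0.2692  0.1184] yaw 26.789161374753714 q [-41.5  31.5  98.9   0.   49.5 -68.3] F [1.5887 0.012  2.5489] M [-0.0739 -0.346  -0.4374] op 0.7342202091277238 g 30.00052127907111
shift [ 0.0002 -0.0005  0.0009] turn [ 0.0566  0.0671 23.6291]
[([0.3775, -0.506, 0.0235], 0.76)] []
t 17.97 p [ 0.4721 -0.2692  0.1184] yaw 26.803584857601923 q [-41.5  31.5  98.9  -0.   49.5 -68.3] F [2.5535 0.2315 2.8919] M [-0.0529 -0.3965  0.0783] op 0.7283141601523133 g 30.00032896808989
shift [ 0.0003 -0.0005  0.0009] turn [ 0.0304  0.092  23.6436]
```

Converted, -0.0005 m is -0.0006, -0.0004 m is -0.0005, -12 degrees is -0.0667.

>>> play_rows(motion=[[[0,0,-0.0001,0,0,-0.0111],[0,0,-0.0003,0,0,-0.0222],[0,0,-0.0004,0,0,-0.0333],[0,0,-0.0005,0,0,-0.0444],[0,0,-0.0005,0,0,-0.0556],[0,0,-0.0006,0,0,-0.0667]]])

```text
time_s: 18.47
position: [0.4724, -0.2691, 0.1189]
tcp_rot: [[-0.626, 0.78, 0.002], [0.78, 0.626, -0.001], [-0.002, 0.001, -1.0]]
force: [2.7, -0.4, 0.9]
opening: 0.733
grasp_force: 30.0
```

```bash
python3 - <<'E'
from h import *
go([.4715,-.2692,.1175],3.16)
E
```

```text
t 18.47 p [ 0.4724 -0.2691  0.1189] yaw 38.74072315846692 q [-41.5  31.5  98.9   0.   49.5 -80.2] F [ 2.7366 -0.3657  0.9119] M [-0.0991 -0.5599 -0.4629] op 0.7328460800587867 g 29.999349665813497
shift [ 0.0005 -0.0007  0.0014] turn [ 0.0853  0.0864 35.5807]
```

Converted, -0.0005 m is -0.0006, -0.0004 m is -0.0005, -12 degrees is -0.0667.

>>> play_rows(motion=[[[0,0,-0.0001,0,0,-0.0111],[0,0,-0.0003,0,0,-0.0222],[0,0,-0.0004,0,0,-0.0333],[0,0,-0.0005,0,0,-0.0444],[0,0,-0.0005,0,0,-0.0556],[0,0,-0.0006,0,0,-0.0667]]])

```text
time_s: 18.97
position: [0.4726, -0.269, 0.12]
tcp_rot: [[-0.775, 0.632, 0.002], [0.632, 0.775, -0.001], [-0.002, 0.001, -1.0]]
force: [1.9, 0.8, 4.6]
opening: 0.729
grasp_force: 30.0
```

```bash
python3 - <<'E'
from h import *
go([.4715,-.2692,.1175],3.16)
E
```

```text
t 18.97 p [ 0.4726 -0.269   0.12  ] yaw 50.82921369056409 q [-41.4  31.4  98.8   0.   49.6 -92.3] F [1.8801 0.8077 4.6003] M [ 0.1874 -0.5472 -0.097 ] op 0.7285146571864664 g 30.001122917237808
shift [ 0.0007 -0.0008  0.0025] turn [ 0.0848  0.1178 47.6692]
```

The thread release is clear: the torque dropped and the cap popped up at about 48°. I'll turn to about 60° and lift.

Converted, -0.002 m is -0.0025, -0.0007 m is -0.0009, -12 degrees is -0.0667.

>>> play_rows(motion=[[[0,0,-0.0006,0,0,-0.0167],[0,0,-0.0009,0,0,-0.0333],[0,0,-0.0013,0,0,-0.05],[0,0,-0.0019,0,0,-0.0667],[0,0,-0.0025,0,0,-0.0667],[0,0,-0.0025,0,0,-0.0667]]])

```text
time_s: 19.47
position: [0.4714, -0.2684, 0.1208]
tcp_rot: [[-0.889, 0.458, -0.001], [0.458, 0.889, 0.0], [0.001, 0.0, -1.0]]
force: [1.5, -0.1, -1.4]
opening: 0.729
grasp_force: 30.0
```

Converted, -0.003 m is -0.0038, -0.001 m is -0.0013.

>>> play_rows(motion=[[[0,0,-0.0013,0,0,0],[0,0,-0.0025,0,0,0],[0,0,-0.0038,0,0,0],[0,0,-0.0038,0,0,0]]])

```text
time_s: 19.8
position: [0.4714, -0.2684, 0.1242]
tcp_rot: [[-0.889, 0.457, -0.0], [0.457, 0.889, 0.001], [0.001, 0.0, -1.0]]
force: [1.6, -0.3, -1.9]
opening: 0.728
grasp_force: 30.0
```

```bash
python3 - <<'E'
from h import *
go([.4715,-.2692,.1175],3.16)
E
```

```text
t 19.8 p [ 0.4714 -0.2684  0.1242] yaw 62.77477208522457 q [ -41.5   31.    98.7    0.    50.3 -104.2] F [ 1.5647 -0.3069 -1.8554] M [ 0.1412 -0.3811  0.0092] op 0.7277313646116468 g 29.99967381823808
shift [-0.0005 -0.0007  0.0067] turn [-0.004  -0.0409 59.6148]
```

Converted, -0.028 m is -0.035, -0.026 m is -0.0325.

>>> play_rows(motion=[[[0,0,-0.0038,0,0,0],[0,0,-0.0088,0,0,0],[0,0,-0.015,0,0,0],[0,0,-0.0213,0,0,0],[0,0,-0.0275,0,0,0],[0,0,-0.0325,0,0,0],[0,0,-0.035,0,0,0],[0,0,-0.035,0,0,0]]])

```text
time_s: 20.47
position: [0.4719, -0.2689, 0.1529]
tcp_rot: [[-0.889, 0.457, 0.001], [0.457, 0.889, -0.001], [-0.001, -0.0, -1.0]]
force: [0.8, -0.1, -0.9]
opening: 0.734
grasp_force: 30.0
```

>>> play_rows(motion=[[[0,0,0,0,0,0],[0,0,0,0,0,0],[0,0,0,0,0,0],[0,0,0,0,0,0]]])

```text
time_s: 20.8
position: [0.4715, -0.2685, 0.1519]
tcp_rot: [[-0.889, 0.457, -0.001], [0.457, 0.889, 0.0], [0.001, 0.0, -1.0]]
force: [-0.3, 0.2, -1.0]
opening: 0.73
grasp_force: 30.0
```

```bash
python3 - <<'E'
from h import *
go([.4715,-.2692,.152],62.8)
c=imaging.capture("top");d=imaging.capture("scene")
for n in("top","scene"):
  for o in("cap","jar"): print(n,o,[(np.array(r["at"]).round(3).tolist(),round(r["confidence"],2)) for r in finder.recognise(n,o)[:3]])
out=[]
for k in(c,d):
  u,v=proj(k,[.4715,-.2692,.16]).astype(int);out.append(cv2.resize(k["frame"][v-40:v+35,u-45:u+35],(400,375),interpolation=2))
cv2.imwrite("pics/v10.png",np.hstack(out)[:,:,::-1])
E
```

```text
t 20.8 p [ 0.4715 -0.2685  0.1519] yaw 62.79935328929524 q [ -41.5   28.6   97.4   -0.    54.1 -104.3] F [-0.2837  0.2032 -1.0155] M [ 0.0732 -0.1621  0.006 ] op 0.7300425596240189 g 29.999828586369404
shift [-0.0004 -0.0006 -0.0001] turn [ 0.0086 -0.0372 -0.0006]
top cap [([0.444, -0.091, 0.025], 0.82), ([0.377, -0.509, 0.022], 0.59)]
top jar []
scene cap [([0.438, -0.072, 0.024], 0.73), ([0.356, -0.507, 0.025], 0.39)]
scene jar [([0.475, -0.231, 0.104], 0.63)]
```

View pics/v10.png

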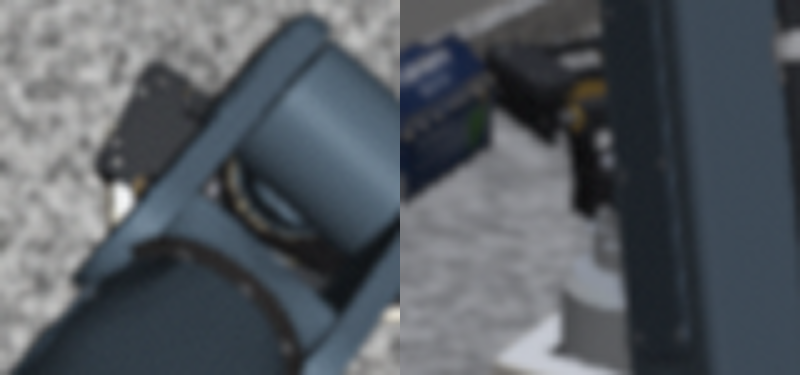

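The scene crop shows the finger at (590,180) holding the cap clear. Below it, the jar's bare neck is visible at (607,235), with the jar upright in its base. The tool carries about 1 N (the cap's weight), so I'm handing in.

```bash
python3 -c "
from rig import bot
print(bot.hand_in())"
```

```text
the job is handed in; nothing more can be done
None
```

I pressed the red stop key, then the blue vent key, unscrewed the cap, and handed the job in with the gripper holding it about 2 cm above the open, still-seated jar; the hand-in gave no verdict.

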